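# Pair the press-weight tins with their coasters and present the heavier

### The arm

A 6-joint arm with a two-finger parallel gripper is mounted at the origin on the work surface. World frame = base frame: x ahead of the robot, y to its left, z up, the work surface at z = 0. Lengths are in m, angles in rad, forces in N, time in s.
With the tool pointing down it reaches from about 0.35 to 0.975 m from the base axis. Payload 4.9 kg.
Tool frame: the origin (TCP) lies midway between the tips of the shut fingers; the grasp point (between the pads) lies 19 mm behind it (ctrl.tcp_to_grasp is the distance from the TCP to the grasp point, in m); z points along the fingers, y is the line along which they close (so a half turn about z gives the same grasp; the last joint's range is limited). The gripper opens to 85 mm and grips with 20 to 120 N. Pads are 22 mm wide; open, the fingers measure 114 mm over their backs; the gripper's body (76 mm by 85 mm) begins 54 mm behind the grasp point. The pads swing forward as they close: fully open they stand 13 mm farther back than shut.
Start: joints at [1.025, 0.053, 1.613, -0, 1.476, -0.119], TCP at [0.259, 0.569, 0.231] pointing down, gripper open.
Joint ranges: [-3.01, 3.01], [-1.01, 2.22], [0.06, 2.58], [-1.02, 4.17], [0.09, 2.62], [-3.14, 3.14]. Speed limits (rad/s): [2.57, 2.57, 3.14, 3.14, 3.14, 3.14].

### API

Orientations are given as a rotation vector (axis times angle).
In Python, from station import ctrl gives the robot as it stands.
- The arm moves only by the tool pendant, called after "Call:" by a JSON object that holds its "name" and its "arguments", one argument or row to a line. Schema: {"type":"object","properties":{"increments":{"type":"object","properties":{"ticks":{"type":"array","items":{"type":"array","items":{"type":"number"},"minItems":7,"maxItems":7},"minItems":1,"maxItems":20}},"additionalProperties":false,"required":["ticks"]},"grip_n":{"type":"number"},"only":{"type":"string"},"quiet":{"type":"boolean"},"lines":{"type":"string"}},"required":["increments"],"additionalProperties":false}. increments is an object whose key "ticks" holds a list of rows, 1 to 20 of them, each of 7 numbers: the finger opening in m, then dx, dy, dz in fractions of the full range, 1 being 80 cm, then a rotation vector rx, ry, rz in parts of the range, where 1.0 means pi rad; each row is the pose to reach, as a shift and turn from the pose commanded when the call began, along the tool's axes at that moment; what a row does not reach only later rows make up. A row lasts 1/12 s, in which the tool goes at most 0.0417 m and 0.125 rad, less where a joint would pass 70% of its speed; a pose out of reach is approached as far as the arm can. The fingers move at their own pace and stop on an object; grip_n is the grip in N (left out, the last holds). Time passes only in rows, so rows that do not move let the fingers close. The tool returns the time, the measured TCP pose, the force, the opening and the grip force at its end. only (a regular expression) keeps the lines of the reply that match it, lines (a string "A,B") keeps lines A to B, and quiet returns only ok. Shift and turn numbers lie between -1 and 1, and a call with a number outside is refused. Input that does not fit is refused with a message, and nothing moves.
- ctrl.get_obs(): the state, without advancing time (a new reading comes with each control period).
- ctrl.get_image(name): name is "side" or "top"; returns the picture (420x560x3 uint8, red, green, blue); there is no depth.
- ctrl.camera_params(name): a dict with "fx", "fy", "cx", "cy" (pixels), "T" (4x4, takes a point from camera to world coordinates). Camera axes: x right, y down, z forward; pixel columns grow to the right and rows downward; lengths in m; the calibration is good to about 2 mm. A picture is of the moment at which its call begins. camera_params takes no time and is no camera call.
- ctrl.finish_job(): hands the job in; it is judged then, once.
The state is a dict: "t": time; "q": joint angles; "dq": joint speeds; "effort": joint torques, N m; "tool_pos": TCP position; "tool_rot": TCP orientation; "contact_force": force on the tool from outside, world axes, zero at the start; "wrist_torque": the same for the moment, N m; "opening": finger opening in m; "grip_force": force on a finger pad.
Only numpy, scipy, OpenCV 4.12 (cv2) and the standard library are available. Lean on these libraries where they do the work, as an engineer would, in place of code of your own. Each camera call takes 0.05 s, during which the arm holds its last target. There are 200 camera calls.

### The job

Stand each of the two square tins in the middle of the round coaster of its lid's colour (green on green, yellow on yellow) and let go of it. One tin holds a much heavier pressing core, though they look alike: feel which it is as you lift them in turn, and once both are standing on their coasters pick up the heavier one and finish holding it in the gripper, upright and still, over the centre of the open white pickling crock, a few centimetres above its rim and not touching it. Leave the lighter tin on its coaster, do not tip either tin, and leave the jars, lidded pot, funnel and ladle where they are.

Things in the scene. Friction and masses are not known exactly. Their poses are not given: they have to be found in the camera images.
- tin_green: closed square steel tin, flat green lid, 54 x 54 mm, 70 mm tall, straight smooth sides; a core sealed inside may shift 3 mm. Origin: centre of the underside; z up, x and y square to the sides. Starts upright on the tiles. Same as the yellow tin but for lid colour and hidden weight: one of the two (either) weighs 0.18 to 0.26 kg in all, the other 0.48 to 0.65 kg
- tin_yellow: closed square steel tin, flat yellow lid, 54 x 54 mm, 70 mm tall, straight smooth sides; a core sealed inside may shift 3 mm. Origin: centre of the underside; z up, x and y square to the sides. Starts upright on the tiles. Same as the green tin but for lid colour and hidden weight: one of the two (either) weighs 0.18 to 0.26 kg in all, the other 0.48 to 0.65 kg
- coaster_green: round green coaster with a cork middle, 100 mm across, 8 mm thick, fixed to the tiles. Origin: centre of its underside; its top is 8 mm above the tiles. Place of the tin with the green lid
- coaster_yellow: round yellow coaster with a cork middle, 100 mm across, 8 mm thick, fixed to the tiles. Origin: centre of its underside; its top is 8 mm above the tiles. Place of the tin with the yellow lid
- crock: open round white ceramic pickling crock with a blue band and a wooden pressing plate inside, 150 mm across, 100 mm tall, wall 7 mm, fixed, to the left or right of the tins. Origin: centre of its underside
- crock_rim (a point): centre of the crock's open mouth, level with its rim, 100 mm above the tiles
- pot: closed terracotta pot with a blue ceramic clip-on lid and knob, 150 mm across with its clips, 123 mm tall, on the other side from the crock; leave alone. Origin: centre of its underside
- jar_low: lower of two stacked green glass jars, 86 mm across, 90 mm tall; leave alone. Origin: centre of its underside
- jar_top: upper of the two stacked jars, copper lid, same size, its top 180 mm above the tiles; leave alone. Origin: centre of its underside
- funnel: blue plastic funnel standing mouth down, 116 mm across, 110 mm tall; leave alone. Origin: centre of its mouth, on the tiles
- ladle: stainless ladle lying behind the coasters, bowl 84 mm across and 30 mm tall, handle reaching 265 mm from the bowl's centre along its -x; leave alone. Origin: underside of the bowl

How it is judged:
On the way:
1. both tins stand released on the coasters of their own colours, centred within 22 mm (horizontal distance between tin_green and coaster_green below 0.022 m and height (world z) of tin_green between 0.004 and 0.013 m and angle between each of tin_green, tin_yellow's own z axis and vertical below 0.1 rad and linear speed of each of tin_green, tin_yellow below 0.03 m/s and contact force between each of tin_green, tin_yellow and the fingers below 0.05 N and horizontal distance between tin_yellow and coaster_yellow below 0.022 m and height (world z) of tin_yellow between 0.004 and 0.013 m), for 0.2 s.
At the end, for the whole second after the job is handed in: The heavier tin is held upright (0.25 rad) and still, its underside 8 to 125 mm above the crock rim, within 40 mm of its centre, not touching it; the lighter tin stands free within 22 mm of its own coaster's middle, bearing under 3.6 N on it; bystanders within 30 mm of their starts (((horizontal distance between tin_green and crock_rim below 0.04 m and z of tin_green in the frame of crock_rim between 0.008 and 0.125 m and angle between tin_green's own z axis and vertical below 0.25 rad and linear speed of tin_green below 0.05 m/s and contact force between tin_green and the fingers above 1 N and contact force between tin_green and crock below 0.05 N and horizontal distance between tin_yellow and coaster_yellow below 0.022 m and height (world z) of tin_yellow between 0.004 and 0.013 m and angle between tin_yellow's own z axis and vertical below 0.1 rad and linear speed of tin_yellow below 0.03 m/s and contact force between tin_yellow and the fingers below 0.05 N and contact force between tin_yellow and coaster_yellow between 0.8 and 3.6 N) or (horizontal distance between tin_yellow and crock_rim below 0.04 m and z of tin_yellow in the frame of crock_rim between 0.008 and 0.125 m and angle between tin_yellow's own z axis and vertical below 0.25 rad and linear speed of tin_yellow below 0.05 m/s and contact force between tin_yellow and the fingers above 1 N and contact force between tin_yellow and crock below 0.05 N and horizontal distance between tin_green and coaster_green below 0.022 m and height (world z) of tin_green between 0.004 and 0.013 m and angle between tin_green's own z axis and vertical below 0.1 rad and linear speed of tin_green below 0.03 m/s and contact force between tin_green and the fingers below 0.05 N and contact force between tin_green and coaster_green between 0.8 and 3.6 N)) and distance of each of jar_low, jar_top, pot, funnel, ladle from where it was at the start of the episode below 0.03 m); the arm keeps its last pose, push and grip.
It fails at once if a tin is tipped by more than 0.7 rad (angle between any of tin_green, tin_yellow's own z axis and vertical above 0.7 rad).
It fails at once if a jar, the pot, funnel or ladle is moved by more than 30 mm (distance of any of jar_low, jar_top, pot, funnel, ladle from where it was at the start of the episode above 0.03 m).
It also fails if it takes over 64 s, if anything falls off the work surface, if the arm or the gripper's body presses on something with over 40 N, if the wrist force passes 120 N, or if a joint passes its speed limit or range.

## Working session

There is one attempt and no reset: what is moved stays moved. The work goes in short steps, Python scripts to look and compute and a tool call to move; the robot and the scene stay as the last step left them, time stands still between calls to the robot, and variables do not carry over. Pictures are saved under pics/ and viewed, at most 10 in all, crops included, and the job is handed in when it is done.

```bash
ls; mkdir -p pics
```

Run:
```python
from station import ctrl
import cv2,numpy as np
o=ctrl.get_obs()
print({k:np.round(v,3).tolist() for k,v in o.items()},ctrl.tcp_to_grasp)
for n in("top","side"):
    im=ctrl.get_image(n);cv2.imwrite(f"pics/{n}0.png",im[:,:,::-1])
    p=ctrl.camera_params(n);print(n,p)
```

```text
pics
station.py
{'t': 0.0, 'q': [1.025, 0.053, 1.614, -0.0, 1.476, -0.119], 'dq': [-0.001, -0.001, -0.0, 0.002, -0.002, -0.0], 'effort': [0.001, -39.369, -37.018, 0.0, 0.007, -0.0], 'tool_pos': [0.258, 0.568, 0.23], 'tool_rot': [-0.665, -3.07, 0.003], 'contact_force': [-0.449, -0.228, 0.202], 'wrist_torque': [-0.02, -0.018, -0.026], 'grip_force': 0.0, 'opening': 0.086} 0.0187
top {'fx': 482.03851210801315, 'fy': 482.03851210801315, 'cx': 286.0245912574661, 'cy': 211.52882787605392, 'T': array([[ 0.00985536, -0.98816292,  0.15309121,  0.43567438],
       [-0.99937464, -0.01493287, -0.03205221,  0.01007789],
       [ 0.0339589 , -0.15267959, -0.98769213,  1.19350691],
       [ 0.        ,  0.        ,  0.        ,  1.        ]])}
side {'fx': 542.9728616438139, 'fy': 542.9728616438139, 'cx': 281.2070916674461, 'cy': 210.90579479479337, 'T': array([[ 0.85947423, -0.26266504,  0.43853292,  0.07479482],
       [-0.51113794, -0.45248138,  0.73075208, -0.87413675],
       [ 0.00648496, -0.8522134 , -0.52315416,  0.69482408],
       [ 0.        ,  0.        ,  0.        ,  1.        ]])}
```

View pics/top0.png

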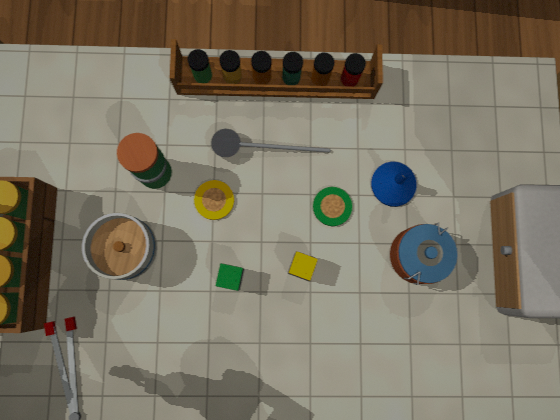

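View pics/side0.png

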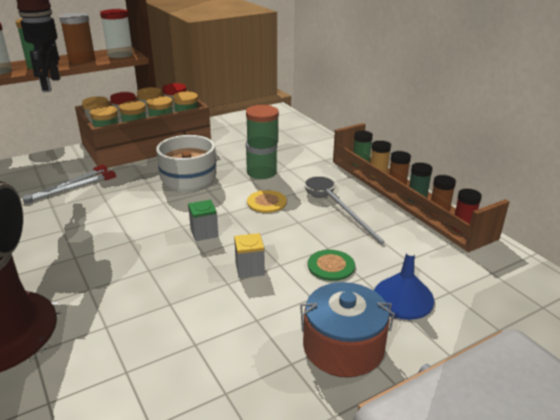

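Top view: green lid at about (230,277), yellow lid (303,266), yellow coaster (214,200), green coaster (332,206), crock (119,246), jars (150,165), pot (424,254), funnel (394,184). The side view agrees with this layout.

Create h.py:
```python
import cv2,numpy as np
from scipy.spatial.transform import Rotation as R
from station import ctrl
def back(n,uv,z):
    p=ctrl.camera_params(n);T=p["T"]
    uv=np.atleast_2d(uv).astype(float)
    d=np.c_[(uv[:,0]-p["cx"])/p["fx"],(uv[:,1]-p["cy"])/p["fy"],np.ones(len(uv))]@T[:3,:3].T
    return (T[:3,3]+d*((z-T[2,3])/d[:,2])[:,None])[:,:2]
HUE={'g':(50,85),'y':(22,33)}
def blobs(im,c,amin=150):
    hsv=cv2.cvtColor(im,cv2.COLOR_RGB2HSV)
    m=cv2.inRange(hsv,(HUE[c][0],150,60),(HUE[c][1],255,255))
    cs,_=cv2.findContours(m,cv2.RETR_EXTERNAL,cv2.CHAIN_APPROX_NONE)
    return [k.reshape(-1,2) for k in cs if cv2.contourArea(k)>amin]
def rel(tgt,yaw=None):
    """tool-frame shift from current commanded(measured) TCP to world tgt"""
    o=ctrl.get_obs();r=R.from_rotvec(o["tool_rot"])
    return r.inv().apply(np.array(tgt)-o["tool_pos"])
```

Run:
```python
from h import *
im=ctrl.get_image("top")
for c in'gy':
    for k in blobs(im,c):
        r0=cv2.minAreaRect(k)
        for z in(0.07,0.008):
            w=back("top",k,z);r=cv2.minAreaRect((w*1000).astype(np.float32));print(c,z,np.round(r0[0]),np.round(r[0],1),np.round(r[1],1),round(r[2],1))
g=back("top",[[119,246],[85,246],[154,246],[119,213],[119,279]],0.1);print(np.round(g,3))
print('pot',back("top",[[430,253]],.1),'jar',back("top",[[140,152]],.18),'fun',back("top",[[394,184]],.0))
o=ctrl.get_obs();print(R.from_rotvec(o["tool_rot"]).as_matrix().round(3))
# crock rim ellipse from image
hsv=cv2.cvtColor(im,cv2.COLOR_RGB2HSV)
cv2.imwrite("pics/crop.png",cv2.resize(im[200:320,70:350,::-1],None,fx=2.8,fy=2.8,interpolation=cv2.INTER_CUBIC))
```

```text
g 0.07 [229. 277.] [456.3 103.7] [52.6 51.8] 79.2
g 0.008 [229. 277.] [457.5 108.8] [55.5 54.7] 79.2
g 0.07 [332. 206.] [ 625.6 -136. ] [90.5 90.6] 45.2
g 0.008 [332. 206.] [ 636.1 -144.1] [95.5 95.6] 45.2
y 0.07 [303. 266.] [483.4 -66.4] [53.6 54. ] 70.5
y 0.008 [303. 266.] [486.  -70.6] [56.6 57. ] 70.5
y 0.07 [  7. 230.] [556.7 615.3] [64.2 31.5] 5.6
y 0.008 [  7. 230.] [563.3 648.7] [67.7 33.2] 5.6
y 0.07 [  8. 193.] [644.1 620.3] [59.7 38.7] 5.6
y 0.008 [  8. 193.] [655.6 654. ] [63.  40.9] 5.6
y 0.07 [214. 200.] [636.2 144.9] [93.5 91.5] 1.5
y 0.008 [214. 200.] [647.3 152.3] [98.7 96.6] 1.5
[[0.521 0.349]
 [0.52  0.424]
 [0.522 0.271]
 [0.596 0.354]
 [0.448 0.344]]
pot [[ 0.5140658  -0.35619291]] jar [[0.71736851 0.29218193]] fun [[ 0.69582716 -0.30330764]]
[[-0.91   0.414 -0.001]
 [ 0.414  0.91  -0.001]
 [ 0.    -0.002 -1.   ]]
```

View pics/crop.png

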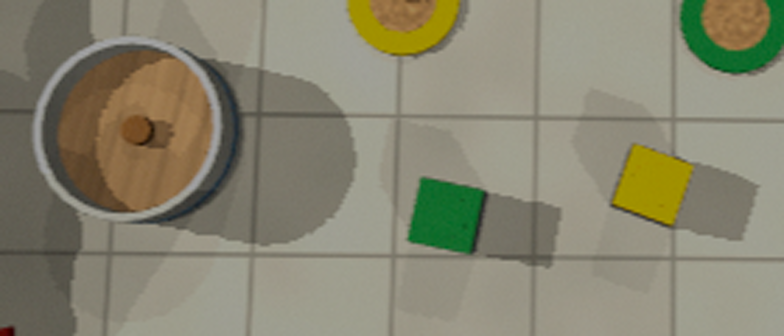

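Run:
```python
from h import *
print(rel([.456,.104,.13]).round(4), np.radians(79.2-65.5))
```

```text
[-0.3721 -0.3409  0.1008] 0.2391101075232232
```

The rows are not in the units I measure in: shifts go in shares of 80 cm and turns go in shares of pi rad. I convert before sending: -0.372 m / 0.8 = -0.465, -0.341 m / 0.8 = -0.4263, -0.239 rad / 3.1416 = -0.0761.

Call:
{"name": "pendant", "arguments": {
  "increments": {"ticks":[[0.085, -0.1163, -0.1063, 0, 0, 0, -0.0191], [0.085, -0.2325, -0.2125, 0, 0, 0, -0.0382], [0.085, -0.3488, -0.32, 0.0625, 0, 0, -0.0573], [0.085, -0.465, -0.4263, 0.1263, 0, 0, -0.0761], [0.085, -0.465, -0.4263, 0.1263, 0, 0, -0.0761], [0.085, -0.465, -0.4263, 0.1263, 0, 0, -0.0761], [0.085, -0.465, -0.4263, 0.1263, 0, 0, -0.0761], [0.085, -0.465, -0.4263, 0.1263, 0, 0, -0.0761], [0.085, -0.465, -0.4263, 0.1263, 0, 0, -0.0761], [0.085, -0.465, -0.4263, 0.1263, 0, 0, -0.0761], [0.085, -0.465, -0.4263, 0.1263, 0, 0, -0.0761], [0.085, -0.465, -0.4263, 0.1263, 0, 0, -0.0761], [0.085, -0.465, -0.4263, 0.1263, 0, 0, -0.0761], [0.085, -0.465, -0.4263, 0.1263, 0, 0, -0.0761], [0.085, -0.465, -0.4263, 0.1263, 0, 0, -0.0761], [0.085, -0.465, -0.4263, 0.1263, 0, 0, -0.0761]]},
  "grip_n": 60
}}

```text
t: 1.48
tool_pos: [0.456, 0.1052, 0.1304]
tool_rot: [-0.294, -3.128, -0.001]
contact_force: [0.2, -0.1, -1.1]
opening: 0.0852
grip_force: 0.0
```

Run:
```python
from h import *
im=ctrl.get_image("side");cv2.imwrite("pics/s1.png",cv2.resize(im[100:350,100:400,::-1],None,fx=2.4,fy=2.4))
o=ctrl.get_obs();print(rel([.456,.104,.024]).round(4));print(R.from_rotvec(o["tool_rot"]).as_matrix().round(3))
```

```text
[-0.0003 -0.0015  0.1066]
[[-0.983  0.185  0.   ]
 [ 0.185  0.983  0.   ]
 [-0.     0.    -1.   ]]
```

View pics/s1.png

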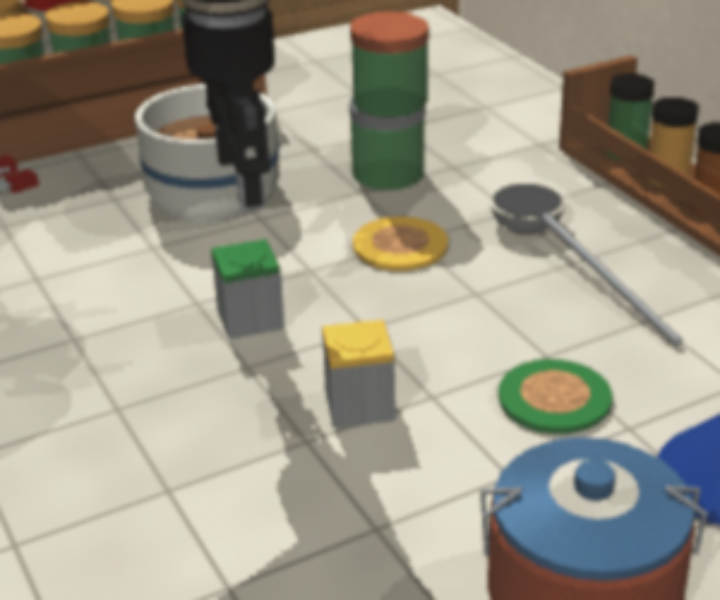

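The gripper hangs directly above the green tin (tips at about px (203,183), lid at (202,209)), so I'm descending to grip.

Converted, 0.106 m / 0.8 = 0.1325, 0.1 m / 0.8 = 0.125.

Call:
{"name": "pendant", "arguments": {
  "increments": {"ticks":[[0.085, 0, -0.0013, 0.0375, 0, 0, 0], [0.085, 0, -0.0013, 0.075, 0, 0, 0], [0.085, 0, -0.0013, 0.1063, 0, 0, 0], [0.085, 0, -0.0013, 0.125, 0, 0, 0], [0.085, 0, -0.0013, 0.1325, 0, 0, 0], [0.085, 0, -0.0013, 0.1325, 0, 0, 0], [0.085, 0, -0.0013, 0.1325, 0, 0, 0]]},
  "grip_n": 60
}}

```text
t: 2.12
tool_pos: [0.4565, 0.1043, 0.0252]
tool_rot: [0.292, 3.127, 0.0]
contact_force: [0.5, 0.4, -0.1]
opening: 0.0849
grip_force: 0.0
```

Call:
{"name": "pendant", "arguments": {
  "increments": {"ticks":[[0.04, 0, 0, 0, 0, 0, 0], [0.04, 0, 0, 0, 0, 0, 0], [0.04, 0, 0, 0, 0, 0, 0], [0.04, 0, 0, 0, 0, 0, 0], [0.04, 0, 0, 0, 0, 0, 0], [0.04, 0, 0, 0, 0, 0, 0], [0.04, 0, 0, 0, 0, 0, 0], [0.04, 0, 0, 0, 0, 0, 0]]},
  "grip_n": 60
}}

```text
t: 2.78
tool_pos: [0.4574, 0.1036, 0.026]
tool_rot: [0.294, 3.125, 0.001]
contact_force: [-1.6, 0.9, 6.4]
opening: 0.0531
grip_force: 65.1
```

Converted, -0.11 m / 0.8 = -0.1375, -0.1 m / 0.8 = -0.125.

Call:
{"name": "pendant", "arguments": {
  "increments": {"ticks":[[0.04, 0, 0, -0.0125, 0, 0, 0], [0.04, 0, 0, -0.0375, 0, 0, 0], [0.04, 0, 0, -0.0688, 0, 0, 0], [0.04, 0, 0, -0.1, 0, 0, 0], [0.04, 0, 0, -0.125, 0, 0, 0], [0.04, 0, 0, -0.1375, 0, 0, 0], [0.04, 0, 0, -0.1375, 0, 0, 0], [0.04, 0, 0, -0.1375, 0, 0, 0], [0.04, 0, 0, -0.1375, 0, 0, 0], [0.04, 0, 0, -0.1375, 0, 0, 0]]},
  "grip_n": 60
}}

```text
t: 3.62
tool_pos: [0.4544, 0.1034, 0.132]
tool_rot: [-0.294, -3.124, 0.001]
contact_force: [0.0, 0.4, -6.3]
opening: 0.0533
grip_force: 64.8
```

Run:
```python
from h import *
print(rel([.636,-.144,.136]).round(4))
for i in range(3): print(ctrl.get_obs()["contact_force"].round(2)); ctrl.get_image("top")
```

```text
[-0.2246 -0.2092 -0.0048]
[ 0.03  0.42 -6.34]
[ 0.92 -0.17 -4.06]
[-0.04  0.19 -4.66]
```

Converted, -0.225 m / 0.8 = -0.2813, -0.144 m / 0.8 = -0.18.

Call:
{"name": "pendant", "arguments": {
  "increments": {"ticks":[[0.04, -0.0125, -0.0113, 0, 0, 0, 0], [0.04, -0.0375, -0.035, 0, 0, 0, 0], [0.04, -0.0688, -0.0638, 0, 0, 0, 0], [0.04, -0.1, -0.0925, 0, 0, 0, 0], [0.04, -0.1313, -0.1225, 0, 0, 0, 0], [0.04, -0.1625, -0.1513, 0, 0, 0, 0], [0.04, -0.1938, -0.18, 0, 0, 0, 0], [0.04, -0.225, -0.21, 0, 0, 0, 0], [0.04, -0.25, -0.2325, 0, 0, 0, 0], [0.04, -0.2688, -0.25, 0, 0, 0, 0], [0.04, -0.2788, -0.26, 0, 0, 0, 0], [0.04, -0.2813, -0.2613, 0, 0, 0, 0], [0.04, -0.2813, -0.2613, 0, 0, 0, 0], [0.04, -0.2813, -0.2613, 0, 0, 0, 0], [0.04, -0.2813, -0.2613, 0, 0, 0, 0]]},
  "grip_n": 60
}}

```text
t: 5.02
tool_pos: [0.6373, -0.1426, 0.134]
tool_rot: [-0.293, -3.127, -0.001]
contact_force: [0.2, -0.1, -5.2]
opening: 0.0533
grip_force: 64.8
```

Run:
```python
from h import *
o=[]
im=ctrl.get_image("top")
for i in range(5): ctrl.get_image("side");o.append(ctrl.get_obs()["contact_force"])
print(np.mean(o,0).round(2),rel([.636,-.144,.034]).round(4))
cv2.imwrite("pics/t2.png",cv2.resize(im[120:320,180:460,::-1],None,fx=2.5,fy=2.5))
```

```text
[-0.15 -0.06 -5.19] [ 0.0018 -0.001   0.1005]
```

View pics/t2.png

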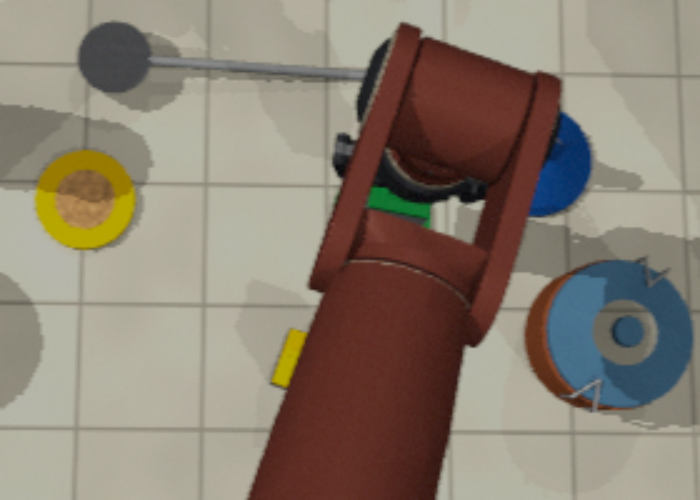

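The arm holds the green tin over the green coaster, reading about -5.2 N (≈0.53 kg, likely the heavy one). The green lid shows at crop (405,205), and nothing is disturbed. I'm lowering it now.

Converted, 0.098 m / 0.8 = 0.1225, 0.096 m / 0.8 = 0.12.

Call:
{"name": "pendant", "arguments": {
  "increments": {"ticks":[[0.04, 0.0013, -0.0013, 0.0188, 0, 0, 0], [0.04, 0.0013, -0.0013, 0.05, 0, 0, 0], [0.04, 0.0013, -0.0013, 0.0813, 0, 0, 0], [0.04, 0.0013, -0.0013, 0.1063, 0, 0, 0], [0.04, 0.0013, -0.0013, 0.1163, 0, 0, 0], [0.04, 0.0013, -0.0013, 0.12, 0, 0, 0], [0.04, 0.0013, -0.0013, 0.1225, 0, 0, 0], [0.04, 0.0013, -0.0013, 0.1225, 0, 0, 0], [0.04, 0.0013, -0.0013, 0.1225, 0, 0, 0]]},
  "grip_n": 60
}}

```text
t: 6.07
tool_pos: [0.6381, -0.1451, 0.0381]
tool_rot: [0.294, 3.125, -0.001]
contact_force: [-0.3, 0.1, -5.5]
opening: 0.0534
grip_force: 64.5
```

Converted, 0.003 m / 0.8 = 0.0038, 0.002 m / 0.8 = 0.0025.

Call:
{"name": "pendant", "arguments": {
  "increments": {"ticks":[[0.04, 0.0013, 0, 0.0025, 0, 0, 0], [0.04, 0.0013, 0, 0.0038, 0, 0, 0], [0.04, 0.0013, 0, 0.0038, 0, 0, 0], [0.04, 0.0013, 0, 0.0038, 0, 0, 0]]},
  "grip_n": 60
}}

```text
t: 6.4
tool_pos: [0.6363, -0.1446, 0.034]
tool_rot: [0.294, 3.127, -0.001]
contact_force: [0.1, -1.4, -2.7]
opening: 0.0536
grip_force: 64.8
```

Converted, 0.001 m / 0.8 = 0.0013.

Call:
{"name": "pendant", "arguments": {
  "increments": {"ticks":[[0.04, 0, 0, 0.0013, 0, 0, 0], [0.04, 0, 0, 0.0013, 0, 0, 0], [0.04, 0, 0, 0.0013, 0, 0, 0]]},
  "grip_n": 60
}}

```text
t: 6.65
tool_pos: [0.6364, -0.1446, 0.034]
tool_rot: [0.294, 3.127, -0.0]
contact_force: [-4.1, -0.0, 5.9]
opening: 0.0534
grip_force: 65.7
```

Call:
{"name": "pendant", "arguments": {
  "increments": {"ticks":[[0.06, 0, 0, 0, 0, 0, 0], [0.085, 0, 0, 0, 0, 0, 0], [0.085, 0, 0, 0, 0, 0, 0], [0.085, 0, 0, 0, 0, 0, 0], [0.085, 0, 0, 0, 0, 0, 0], [0.085, 0, 0, -0.025, 0, 0, 0], [0.085, 0, 0, -0.0625, 0, 0, 0], [0.085, 0, 0, -0.1063, 0, 0, 0], [0.085, 0, 0, -0.15, 0, 0, 0], [0.085, 0, 0, -0.15, 0, 0, 0]]}
}}

```text
t: 7.48
tool_pos: [0.6406, -0.146, 0.1621]
tool_rot: [0.293, 3.113, -0.006]
contact_force: [1.0, -0.3, 1.6]
opening: 0.0848
grip_force: 0.0
```

Run:
```python
from h import *
print(ctrl.get_obs()["contact_force"].round(2),rel([.4835,-.0665,.13]).round(4))
```

```text
[ 1.01 -0.28  1.56] [0.1696 0.0488 0.0295]
```

Converted, 0.168 m / 0.8 = 0.21, 0.02 m / 0.8 = 0.025, 0.152 rad / 3.1416 = 0.0484.

Call:
{"name": "pendant", "arguments": {
  "increments": {"ticks":[[0.085, 0.0438, 0.0125, 0, 0, 0, 0.0191], [0.085, 0.0875, 0.025, 0.0063, 0, 0, 0.0318], [0.085, 0.1313, 0.0375, 0.0125, 0, 0, 0.0484], [0.085, 0.175, 0.05, 0.0188, 0, 0, 0.0484], [0.085, 0.2, 0.0575, 0.025, 0, 0, 0.0484], [0.085, 0.21, 0.06, 0.025, 0, 0, 0.0484], [0.085, 0.21, 0.06, 0.025, 0, 0, 0.0484], [0.085, 0.21, 0.06, 0.025, 0, 0, 0.0484], [0.085, 0.21, 0.06, 0.025, 0, 0, 0.0484]]}
}}

```text
t: 8.23
tool_pos: [0.4813, -0.0666, 0.1334]
tool_rot: [0.531, 3.094, -0.001]
contact_force: [0.9, 0.5, -0.0]
opening: 0.085
grip_force: 0.0
```

Run:
```python
from h import *
im=ctrl.get_image("top");o=[]
for i in range(5): ctrl.get_image("side");o.append(ctrl.get_obs()["contact_force"])
print(np.mean(o,0).round(2),rel([.4835,-.0665,.026]).round(4))
print(R.from_rotvec(ctrl.get_obs()["tool_rot"]).as_matrix()[:,1])
for k in blobs(im,'g')+blobs(im,'y'): print(cv2.minAreaRect(k),back("top",[k.mean(0)],.078))
```

```text
[-0.17 -0.01  0.18] [-0.0031  0.0008  0.1064]
[ 3.33583214e-01  9.42720658e-01 -3.55777904e-05]
((332.29998779296875, 206.09999084472656), (37.947322845458984, 37.947322845458984), 18.43494987487793) [[ 0.62434854 -0.13555114]]
((5.0, 270.5), (31.0, 10.0), 90.0) [[0.46504112 0.60963416]]
((7.0, 233.0), (32.0, 14.0), 90.0) [[0.54851536 0.6139914 ]]
((8.5, 193.5), (25.0, 17.0), 90.0) [[0.64125774 0.61846437]]
((214.0, 199.50001525878906), (38.890869140625, 38.890869140625), 45.0) [[0.63454633 0.14313705]]
```

Converted, 0.106 m / 0.8 = 0.1325, 0.1 m / 0.8 = 0.125.

Call:
{"name": "pendant", "arguments": {
  "increments": {"ticks":[[0.085, -0.0038, 0.0013, 0.0375, 0, 0, 0], [0.085, -0.0038, 0.0013, 0.075, 0, 0, 0], [0.085, -0.0038, 0.0013, 0.1063, 0, 0, 0], [0.085, -0.0038, 0.0013, 0.125, 0, 0, 0], [0.085, -0.0038, 0.0013, 0.1325, 0, 0, 0], [0.085, -0.0038, 0.0013, 0.1325, 0, 0, 0], [0.085, -0.0038, 0.0013, 0.1325, 0, 0, 0]]},
  "grip_n": 60
}}

```text
t: 9.12
tool_pos: [0.4835, -0.0661, 0.0269]
tool_rot: [0.531, 3.096, -0.0]
contact_force: [1.0, -0.3, 0.4]
opening: 0.0849
grip_force: 0.0
```

Call:
{"name": "pendant", "arguments": {
  "increments": {"ticks":[[0.04, 0, 0, 0, 0, 0, 0], [0.04, 0, 0, 0, 0, 0, 0], [0.04, 0, 0, 0, 0, 0, 0], [0.04, 0, 0, 0, 0, 0, 0], [0.04, 0, 0, 0, 0, 0, 0], [0.04, 0, 0, 0, 0, 0, 0], [0.04, 0, 0, 0, 0, 0, 0]]},
  "grip_n": 60
}}

```text
t: 9.7
tool_pos: [0.4844, -0.0664, 0.028]
tool_rot: [0.531, 3.093, -0.001]
contact_force: [-0.7, -0.4, 6.4]
opening: 0.0536
grip_force: 64.0
```

Call:
{"name": "pendant", "arguments": {
  "increments": {"ticks":[[0.04, 0, 0, -0.0125, 0, 0, 0], [0.04, 0, 0, -0.0375, 0, 0, 0], [0.04, 0, 0, -0.0688, 0, 0, 0], [0.04, 0, 0, -0.1, 0, 0, 0], [0.04, 0, 0, -0.125, 0, 0, 0], [0.04, 0, 0, -0.1375, 0, 0, 0], [0.04, 0, 0, -0.1375, 0, 0, 0], [0.04, 0, 0, -0.1375, 0, 0, 0], [0.04, 0, 0, -0.1375, 0, 0, 0], [0.04, 0, 0, -0.1375, 0, 0, 0]]},
  "grip_n": 60
}}

```text
t: 10.53
tool_pos: [0.4816, -0.0655, 0.1341]
tool_rot: [-0.531, -3.093, -0.001]
contact_force: [-0.1, 0.4, -1.6]
opening: 0.0535
grip_force: 63.5
```

Run:
```python
from h import *
im=ctrl.get_image("top");o=[]
for i in range(5): ctrl.get_image("side");o.append(ctrl.get_obs()["contact_force"])
print(np.mean(o,0).round(2),rel([.647,.152,.136]).round(4))
cv2.imwrite("pics/t3.png",cv2.resize(im[120:320,180:460,::-1],None,fx=2.5,fy=2.5))
```

```text
[-0.35  0.37 -2.46] [-0.0823  0.2602 -0.0003]
```

View pics/t3.png

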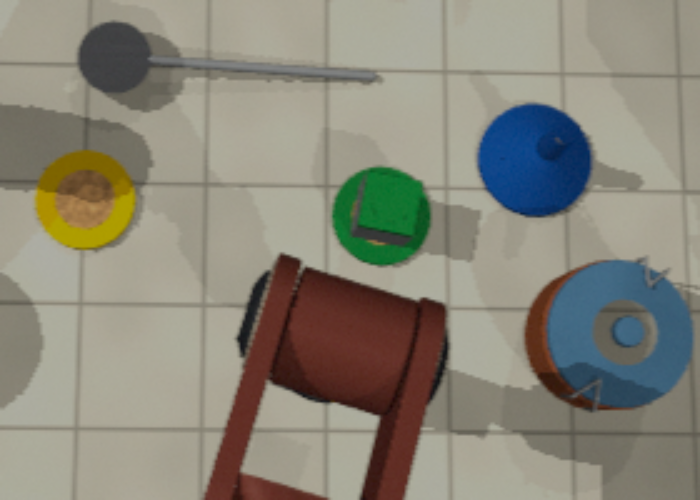

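The green tin stands on its coaster, lid at about crop (390,202), px (336,201). The yellow tin reads about -2.5 N against -5.2 N for green, so green is the heavier. Next I move yellow to its coaster.

Converted, 0.26 m / 0.8 = 0.325, 0.25 m / 0.8 = 0.3125.

```bash
python3 -c "
from h import *
print(back('top',[[336.4,201]],.078))"
```

```text
[[ 0.63550956 -0.14478794]]
```

Call:
{"name": "pendant", "arguments": {
  "increments": {"ticks":[[0.04, -0.0038, 0.0125, 0, 0, 0, 0], [0.04, -0.0113, 0.0375, 0, 0, 0, 0], [0.04, -0.0238, 0.075, 0, 0, 0, 0], [0.04, -0.035, 0.1125, 0, 0, 0, 0], [0.04, -0.0475, 0.15, 0, 0, 0, 0], [0.04, -0.0588, 0.1875, 0, 0, 0, 0], [0.04, -0.0713, 0.225, 0, 0, 0, 0], [0.04, -0.0825, 0.2625, 0, 0, 0, 0], [0.04, -0.0925, 0.2938, 0, 0, 0, 0], [0.04, -0.0988, 0.3125, 0, 0, 0, 0], [0.04, -0.1013, 0.3213, 0, 0, 0, 0], [0.04, -0.1025, 0.325, 0, 0, 0, 0], [0.04, -0.1025, 0.325, 0, 0, 0, 0], [0.04, -0.1025, 0.325, 0, 0, 0, 0], [0.04, -0.1025, 0.325, 0, 0, 0, 0]]},
  "grip_n": 60
}}

```text
t: 12.08
tool_pos: [0.6464, 0.151, 0.1362]
tool_rot: [-0.533, -3.096, 0.001]
contact_force: [0.9, 0.3, -2.0]
opening: 0.0535
grip_force: 64.1
```

```bash
python3 -c "
from h import *
print(rel([.647,.152,.036]).round(4))"
```

```text
[-0.0003  0.0011  0.1002]
```

Green is within a couple of mm of its coaster's centre. Lowering yellow.

Converted, 0.1 m / 0.8 = 0.125, 0.099 m / 0.8 = 0.1238.

Call:
{"name": "pendant", "arguments": {
  "increments": {"ticks":[[0.04, 0, 0.0013, 0.0188, 0, 0, 0], [0.04, 0, 0.0013, 0.05, 0, 0, 0], [0.04, 0, 0.0013, 0.0813, 0, 0, 0], [0.04, 0, 0.0013, 0.1063, 0, 0, 0], [0.04, 0, 0.0013, 0.1163, 0, 0, 0], [0.04, 0, 0.0013, 0.1213, 0, 0, 0], [0.04, 0, 0.0013, 0.1238, 0, 0, 0], [0.04, 0, 0.0013, 0.1238, 0, 0, 0], [0.04, 0, 0.0013, 0.1238, 0, 0, 0], [0.04, 0, 0.0013, 0.125, 0, 0, 0], [0.04, 0, 0.0013, 0.125, 0, 0, 0], [0.04, 0, 0.0013, 0.125, 0, 0, 0]]},
  "grip_n": 60
}}

```text
t: 13.08
tool_pos: [0.6477, 0.1529, 0.0371]
tool_rot: [0.531, 3.095, 0.001]
contact_force: [0.1, 0.5, -2.8]
opening: 0.0533
grip_force: 64.1
```

Converted, 0.002 m / 0.8 = 0.0025, 0.001 m / 0.8 = 0.0013.

Call:
{"name": "pendant", "arguments": {
  "increments": {"ticks":[[0.04, 0, 0, 0.0013, 0, 0, 0], [0.04, 0, 0, 0.0025, 0, 0, 0], [0.04, 0, 0, 0.0025, 0, 0, 0], [0.04, 0, 0, 0.0025, 0, 0, 0]]},
  "grip_n": 60
}}

```text
t: 13.42
tool_pos: [0.6478, 0.153, 0.0361]
tool_rot: [0.531, 3.096, 0.0]
contact_force: [-3.1, -0.3, 4.8]
opening: 0.0533
grip_force: 64.7
```

Touching down. Release, rise, and swing back over the green tin.

Converted, -0.11 m / 0.8 = -0.1375, -0.085 m / 0.8 = -0.1063.

Call:
{"name": "pendant", "arguments": {
  "increments": {"ticks":[[0.06, 0, 0, 0, 0, 0, 0], [0.085, 0, 0, 0, 0, 0, 0], [0.085, 0, 0, 0, 0, 0, 0], [0.085, 0, 0, 0, 0, 0, 0], [0.085, 0, 0, 0, 0, 0, 0], [0.085, 0, 0, -0.025, 0, 0, 0], [0.085, 0, 0, -0.0625, 0, 0, 0], [0.085, 0, 0, -0.1063, 0, 0, 0], [0.085, 0, 0, -0.1375, 0, 0, 0], [0.085, 0, 0, -0.1375, 0, 0, 0], [0.085, 0, 0, -0.1375, 0, 0, 0], [0.085, 0, 0, -0.1375, 0, 0, 0]]}
}}

```text
t: 14.42
tool_pos: [0.6468, 0.1528, 0.1435]
tool_rot: [-0.531, -3.095, 0.0]
contact_force: [-0.0, -0.5, -0.4]
opening: 0.085
grip_force: 0.0
```

```bash
python3 -c "
from h import *
print(rel([.636,-.1446,.145]).round(4))"
```

```text
[-0.0889 -0.284  -0.0014]
```

Converted, -0.284 m / 0.8 = -0.355, -0.28 m / 0.8 = -0.35, -0.152 rad / 3.1416 = -0.0484.

Call:
{"name": "pendant", "arguments": {
  "increments": {"ticks":[[0.085, -0.0125, -0.0375, 0, 0, 0, -0.0127], [0.085, -0.025, -0.0813, 0, 0, 0, -0.0255], [0.085, -0.0388, -0.125, 0, 0, 0, -0.0382], [0.085, -0.0525, -0.1688, 0, 0, 0, -0.0484], [0.085, -0.0663, -0.2125, 0, 0, 0, -0.0484], [0.085, -0.08, -0.2563, 0, 0, 0, -0.0484], [0.085, -0.0938, -0.3, 0, 0, 0, -0.0484], [0.085, -0.1038, -0.3313, 0, 0, 0, -0.0484], [0.085, -0.11, -0.35, 0, 0, 0, -0.0484], [0.085, -0.1113, -0.355, 0, 0, 0, -0.0484], [0.085, -0.1113, -0.355, 0, 0, 0, -0.0484], [0.085, -0.1113, -0.355, 0, 0, 0, -0.0484], [0.085, -0.1113, -0.355, 0, 0, 0, -0.0484]]}
}}

```text
t: 15.5
tool_pos: [0.6365, -0.1429, 0.1438]
tool_rot: [-0.292, -3.127, -0.001]
contact_force: [-0.1, 0.1, 0.4]
opening: 0.0852
grip_force: 0.0
```

Run:
```python
from h import *
print(rel([.636,-.1446,.033]).round(4))
im=ctrl.get_image("top");s=ctrl.get_image("side")
a=cv2.resize(im[120:320,130:410,::-1],(560,400));b=cv2.resize(s[100:350,140:420,::-1],(448,400))
cv2.imwrite("pics/t4.png",cv2.resize(np.hstack([a,b[:,208:]]),(800,400)))
```

```text
[ 0.     -0.0018  0.1108]
```

View pics/t4.png

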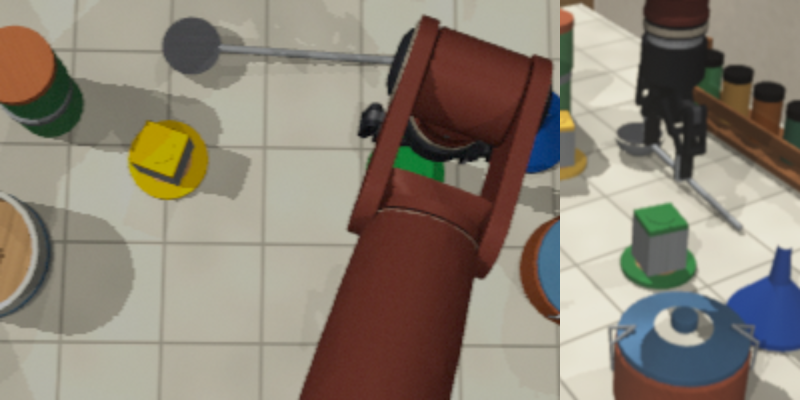

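Both tins stand upright, roughly centred on their own coasters (yellow lid at about px (211,194)). Regripping green.

Converted, 0.11 m / 0.8 = 0.1375, 0.1 m / 0.8 = 0.125.

```bash
python3 -c "
from h import *
print(back('top',[[211,194.5]],.078))"
```

```text
[[0.64629341 0.15016037]]
```

Call:
{"name": "pendant", "arguments": {
  "increments": {"ticks":[[0.085, 0, -0.0013, 0.025, 0, 0, 0], [0.085, 0, -0.0013, 0.0625, 0, 0, 0], [0.085, 0, -0.0013, 0.1, 0, 0, 0], [0.085, 0, -0.0013, 0.125, 0, 0, 0], [0.085, 0, -0.0013, 0.1375, 0, 0, 0], [0.085, 0, -0.0013, 0.1375, 0, 0, 0], [0.085, 0, -0.0013, 0.1375, 0, 0, 0]]},
  "grip_n": 70
}}

```text
t: 16.18
tool_pos: [0.6366, -0.1451, 0.0347]
tool_rot: [0.293, 3.128, 0.0]
contact_force: [0.9, 0.4, 0.5]
opening: 0.0851
grip_force: 0.0
```

Call:
{"name": "pendant", "arguments": {
  "increments": {"ticks":[[0.04, 0, 0, 0, 0, 0, 0], [0.04, 0, 0, 0, 0, 0, 0], [0.04, 0, 0, 0, 0, 0, 0], [0.04, 0, 0, 0, 0, 0, 0], [0.04, 0, 0, 0, 0, 0, 0], [0.04, 0, 0, 0, 0, 0, 0], [0.04, 0, 0, 0, 0, 0, 0]]},
  "grip_n": 70
}}

```text
t: 16.77
tool_pos: [0.6381, -0.146, 0.0368]
tool_rot: [0.294, 3.124, -0.001]
contact_force: [-0.1, 0.3, 6.6]
opening: 0.0534
grip_force: 75.2
```

Call:
{"name": "pendant", "arguments": {
  "increments": {"ticks":[[0.04, 0, 0, -0.0125, 0, 0, 0], [0.04, 0, 0, -0.0375, 0, 0, 0], [0.04, 0, 0, -0.075, 0, 0, 0], [0.04, 0, 0, -0.1125, 0, 0, 0], [0.04, 0, 0, -0.15, 0, 0, 0], [0.04, 0, 0, -0.175, 0, 0, 0], [0.04, 0, 0, -0.1875, 0, 0, 0], [0.04, 0, 0, -0.1875, 0, 0, 0], [0.04, 0, 0, -0.1875, 0, 0, 0], [0.04, 0, 0, -0.1875, 0, 0, 0]]},
  "grip_n": 70
}}

```text
t: 17.6
tool_pos: [0.6347, -0.1451, 0.181]
tool_rot: [-0.294, -3.123, -0.002]
contact_force: [0.9, 0.3, -5.6]
opening: 0.0535
grip_force: 74.7
```

```bash
python3 -c "
from h import *
print(rel([.521,.3565,.18]).round(4))"
```

```text
[0.2053 0.4715 0.0024]
```

Yellow is centred within about 2 mm, and green is lifted again (-5.6 N). Carrying it to the crock with the underside about 50 mm above the rim.

Converted, 0.471 m / 0.8 = 0.5888, 0.145 m / 0.8 = 0.1813.

Call:
{"name": "pendant", "arguments": {
  "increments": {"ticks":[[0.04, 0.005, 0.0125, 0, 0, 0, 0], [0.04, 0.0163, 0.0375, 0, 0, 0, 0], [0.04, 0.03, 0.0688, 0, 0, 0, 0], [0.04, 0.0463, 0.1063, 0, 0, 0, 0], [0.04, 0.0625, 0.1438, 0, 0, 0, 0], [0.04, 0.0788, 0.1813, 0, 0, 0, 0], [0.04, 0.0975, 0.225, 0, 0, 0, 0], [0.04, 0.1175, 0.2688, 0, 0, 0, 0], [0.04, 0.1363, 0.3125, 0, 0, 0, 0], [0.04, 0.155, 0.3563, 0, 0, 0, 0], [0.04, 0.1738, 0.4, 0, 0, 0, 0], [0.04, 0.1925, 0.4438, 0, 0, 0, 0], [0.04, 0.21, 0.4813, 0, 0, 0, 0], [0.04, 0.225, 0.5175, 0, 0, 0, 0], [0.04, 0.2375, 0.5463, 0, 0, 0, 0], [0.04, 0.2475, 0.5688, 0, 0, 0, 0], [0.04, 0.2538, 0.5825, 0, 0, 0, 0], [0.04, 0.2563, 0.5888, 0, 0, 0, 0], [0.04, 0.2563, 0.5888, 0, 0, 0, 0], [0.04, 0.2563, 0.5888, 0, 0, 0, 0]]},
  "grip_n": 70
}}

```text
t: 19.27
tool_pos: [0.5227, 0.3546, 0.1836]
tool_rot: [-0.295, -3.127, 0.002]
contact_force: [0.4, -0.4, -5.9]
opening: 0.0532
grip_force: 74.9
```

Call:
{"name": "pendant", "arguments": {
  "increments": {"ticks":[[0.04, 0, 0, 0, 0, 0, 0], [0.04, 0, 0, 0, 0, 0, 0], [0.04, 0, 0, 0, 0, 0, 0], [0.04, 0, 0, 0, 0, 0, 0], [0.04, 0, 0, 0, 0, 0, 0], [0.04, 0, 0, 0, 0, 0, 0]]},
  "grip_n": 70
}}

```text
t: 19.77
tool_pos: [0.523, 0.3551, 0.1844]
tool_rot: [0.295, 3.128, 0.0]
contact_force: [0.7, -0.0, -5.1]
opening: 0.0536
grip_force: 74.9
```

Run:
```python
from h import *
im=ctrl.get_image("top");s=ctrl.get_image("side")
a=im[100:310,50:350,::-1];b=s[60:270,120:360,::-1]
cv2.imwrite("pics/t5.png",cv2.resize(np.hstack([a,b]),(800,311)))
o=[]
for i in range(5): ctrl.get_image("side");o.append(ctrl.get_obs()["contact_force"])
print(np.mean(o,0).round(2),ctrl.get_obs()["tool_pos"],rel([.521,.3565,.18]).round(4))
```

```text
[ 0.15 -0.22 -4.89] [0.52282203 0.35543182 0.18429293] [0.002  0.0007 0.0043]
```

View pics/t5.png

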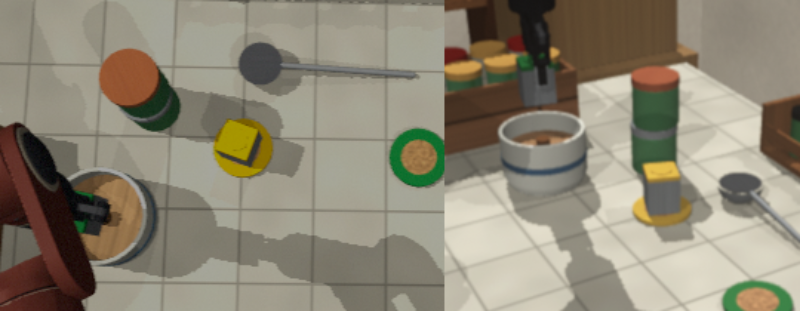

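The green tin hangs upright over the crock with clear space below it (side crop (537,85), rim at (543,125)). The yellow tin stands centred on its coaster and the other objects haven't moved. Handing in.

```bash
python3 -c "
from station import ctrl
print(ctrl.finish_job())"
```

```text
the job is handed in; nothing more can be done
None
```

I stood both tins on their own coasters and handed the job in with the heavier green tin (about 0.53 kg, against about 0.25 kg for yellow) held upright roughly 55 mm above the crock rim; no verdict was shown.

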